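Clear the tray cover, unlatch its ball coupler and hold it open

ROBOT

A 6-joint arm with a two-finger parallel gripper is mounted at the origin on a cart in front of the work surface, level with it; the furniture and walls round the work are solid. World frame = base frame: x ahead of the robot, y to its left, z up, the work surface at z = 0. Lengths are in m, angles in degrees, forces in N, time in s.
With the tool pointing down it reaches from about 0.35 to 0.875 m from the base axis. Payload 4.2 kg.
Tool frame: the origin (TCP) lies midway between the tips of the shut fingers; the grasp point (between the pads) lies 19 mm behind it (hold_point_z is the z of the grasp point in the tool frame, in m); z points along the fingers, y is the direction in which the jaws open and shut (so a half turn about z gives the same grasp; the last joint's range is limited). The gripper opens to 87 mm and grips with 3 to 60 N. Pads are 19 mm wide; open, the fingers measure 117 mm over their backs; the gripper's body (75 mm by 190 mm) begins 51 mm behind the grasp point.
Start: joints at [89.358, 22.042, 0.453, 0, -68.411, -14.817], TCP at [0.167, 0.602, 0.223] pointing down, gripper open.
Joint ranges: [-179.83, 179.83], [-69.29, 118.12], [-61.27, 80.66], [-181.25, 117.63], [-171.15, -9.14], [-177.46, 177.46]. Speed limits (degrees/s): [159.86, 159.86, 180, 180, 180, 180].

INTERFACE

Orientations are given as a 3x3 rotation matrix whose columns are the frame's x, y, z axes.
In Python, from station import * gives the robot as it stands. The module is installed in compiled form; this text tells all that it offers.
- The arm moves only by the tool jog_arm, never from a script. Its argument "moves" is a list of rows, each a list of 7 numbers: the closure, from -1 (fully open) to 1 (shut), then the shift along the tool's x, y, z in m, then the turn, a rotation vector about the tool's x, y, z in rad. In form: [[gripper, x, y, z, wx, wy, wz], ...]. A call has exactly 10 rows; each row is the pose to reach, as a shift and turn from the pose commanded when the call began, along the tool's axes at that moment; what a row does not reach only later rows make up. A row lasts 1/12 s, in which the tool goes at most 41.7 mm and 7.16 degrees, less where a joint would pass 70% of its speed; a pose out of reach is approached as far as the arm can. A call with a gripper value outside its range is refused whole. The fingers move at their own pace and stop on an object; the grip force is fixed at half the most. Time passes only in rows, so rows that repeat a pose let the fingers close, or fill a call up. It gives the time, the measured TCP pose, the force and the opening at its end, in the units of the state.
- sense(): the state, without advancing time (a new reading comes with each control period).
- capture(name): name is "scene" or "top" or "wrist"; returns a dict with "frame" (480x640x3 uint8, red, green, blue), "fov_y" (degrees; the focal length in pixels is half the picture's height over the tangent of half this angle, whatever the lens; pixels are square), "cx", "cy" (the principal point, pixels), "k1" (the pictures are not rectified: a ray, as slopes to the right and down, at radius r is drawn at 1 + k1 r^2 times it, then the intrinsics apply), "world_from_camera" (4x4, takes a point from camera to world coordinates). Camera axes: x right, y down, z forward; pixel columns grow to the right and rows downward; lengths in m; the calibration is good to about 2 mm. A picture is of the moment at which its call begins. There is no depth.
- finish_job(): hands the job in, once; it reports no verdict.
The state is a dict: "time_s": time; "joints": joint angles; "joint_velocities": joint speeds; "effort": joint torques, N m; "tcp_pos": TCP position; "ee_rot": TCP orientation; "wrist_force": force on the tool from outside, world axes, zero at the start; "moment": the same for the moment, N m; "gripper_width": opening from 0.0 (shut) to 1.0 (fully open).
Only numpy, scipy, OpenCV 4.12 (cv2) and the standard library are available. Lean on these libraries where they do the work, as an engineer would, in place of code of your own. Each camera call takes 0.05 s, during which the arm holds its last target.

TASK

With the scraper block (not with the fingers), sweep the three cork chips off the closed cover of the sample tray onto the worktop, so that none can fall among the vials, then put the scraper back down on the worktop. Next pull the coupler's spring latch sideways by its upright tab, lift the cover off the ball stud and hold the coupler at least 5 cm higher than it was. Finish while still holding the cover raised in the gripper, with nothing else propping it up, and leave the other things on the worktop alone.

Things in the scene. Friction and masses are not known exactly. Their poses are not given: they have to be found in the camera images.
- fixture: Sample tray on an aluminium base plate, fixed to the worktop. Origin: centre of the tray's underside on the worktop; x points from the ball stud (near end) to the hinge (far end), y to the left, z up. The tray spans x -60 to +60, y -46 to +46 mm. The hinge axis runs along y at x = +70 mm, 46 mm high. Ball stud: 22 mm ball, centre 42 mm high, at x = -97 mm, y = 0.
- cover_top (a point): Centre of the cover plate's upper face, 47 mm above the worktop when closed, right above the fixture's origin. The plate is 130 mm (x) by 110 mm (y), overhangs the tray by 9 mm at either y side, and has no rim. The coupler begins 73 mm from this point towards -x: 61 mm high (67 mm at its rails), with the latch tab on it up to 108 mm.
- cover (a joint): Angle of the hinged cover with its coupler, rad: 0 closed, grows as the near end rises (limit 1.2). 0.30 lifts the coupler 5 cm. Cover about 0.35 kg; it falls shut when let go. While the latch is shut its fork catches under the ball and the cover rises only about 0.01 to 0.02 rad.
- latch_tab (a point): Grip point in the upright black tab of the latch, on the tab's centre line, 94 mm above the worktop when closed, straight above the ball. The tab is 12 mm thick (along the fixture's y), 24 mm long (along x), its top 14 mm above this point and its foot (top of the slide) 27 mm below it. It moves with the latch and the cover: pinch it across its 12 mm thickness, pull towards the fixture's +y and lift with it.
- latch (a joint): Travel of the spring latch, m: 0 shut, grows as the tab is pulled towards the fixture's +y, stop at 0.024. The fork clears the ball from 0.015 on; pull it about to the stop. Spring: 1.6 N at 0, 6.4 N at the stop; it shuts by itself when let go.
- scraper: Grey scraper block, loose, standing on its blade, 0.12 kg. Origin: centre of its underside. Blade 110 mm (x) by 24 mm (y) by 12 mm high; on it a grip 64 mm (x) by 18 mm (y), up to 50 mm high.
- scraper_mid (a point): Centre of the scraper block, 25 mm above its underside.
- chip0_mid (a point): Centre of a loose cork chip 18x13x9 mm, 10 g, on the cover plate at the start.
- chip1_mid (a point): Centre of a loose cork chip 15x14x8 mm, 10 g, on the cover plate at the start.
- chip2_mid (a point): Centre of a loose cork chip 16x11x9 mm, 10 g, on the cover plate at the start.
- stain_bottle_mid (a point): Middle of a small black-capped bottle, 36 mm wide, 61 mm high; a bystander.
- cork_mid (a point): Middle of an upright cork stopper, 24 mm wide, 44 mm high; a bystander.
- cap_mid (a point): Middle of a loose blue screw cap, 50 mm wide, 26 mm high; a bystander.
Things that resemble listed ones, but are neither listed nor needed, are in the scene too. Leave any blue look-alike of the scraper alone.

How it is judged:
By the outcome, as a careful person would: the job done as asked, in the order asked, and still so for the second after the job is handed in, while the arm keeps its last pose, push and grip.
It also fails if it takes over 64 s, if anything falls off the work surface, if the arm or the gripper's body presses on something with over 40 N, if the wrist force passes 120 N, or if a joint passes its speed limit or range.

## Working session

There is one attempt and no reset: what is moved stays moved. The work goes in short steps, Python scripts to look and compute and a tool call to move; the robot and the scene stay as the last step left them, time stands still between calls to the robot, and variables do not carry over. Pictures are saved under pics/ and viewed, and the job is handed in when it is done.

Besides the shell and the picture viewer there is one more tool, called after "Call:" as a command line: name --pt "numbers of a row" for each row, then --argument value for the rest. jog_arm: Moves the arm, as the interface text tells. Its arguments: {"type":"object","properties":{"moves":{"type":"array"}},"required":["moves"]}

```bash
mkdir -p pics; cat > h.py <<'E'
from station import *
import numpy as np, cv2
def cap(n,f):
    c=capture(n); cv2.imwrite('pics/'+f+'.png',c['frame'][:,:,::-1]); np.save('pics/'+f+'.npy',c,allow_pickle=True); return c
def load(f): return np.load('pics/'+f+'.npy',allow_pickle=True).item()
def ray(c,u,v):
    f=240/np.tan(np.radians(c['fov_y'])/2)
    K=np.array([[f,0,c['cx']],[0,f,c['cy']],[0,0,1.]])
    p=cv2.undistortPoints(np.array([[[u,v]]],float),K,np.array([c['k1'],0,0,0.]))[0,0]
    T=c['world_from_camera']; d=T[:3,:3]@np.array([p[0],p[1],1]); return T[:3,3],d
def onz(c,u,v,z):
    o,d=ray(c,u,v); return o+d*(z-o[2])/d[2]
def proj(c,P):
    f=240/np.tan(np.radians(c['fov_y'])/2); T=c['world_from_camera']
    q=T[:3,:3].T@(np.asarray(P)-T[:3,3]); x=q[:2]/q[2]; x=x*(1+c['k1']*(x@x)); return np.array([f*x[0]+c['cx'],f*x[1]+c['cy']])
E
python3 - <<'E'
from h import *
for n in ['scene','top','wrist']:
    c=cap(n,n+'0'); print(n,c['fov_y'],c['k1'],c['world_from_camera'].round(3).tolist())
s=sense(); print({k:np.round(v,3).tolist() for k,v in s.items()})
E
```

```text
scene 49.789051810322064 -0.02249549313510571 [[-0.55, -0.693, 0.466, -0.158], [-0.835, 0.448, -0.32, 0.478], [0.013, -0.565, -0.825, 1.36], [0.0, 0.0, 0.0, 1.0]]
top 47.115940386302675 0.0475127686440362 [[0.026, -0.995, 0.098, 0.423], [-1.0, -0.026, 0.002, -0.026], [0.001, -0.098, -0.995, 1.442], [0.0, 0.0, 0.0, 1.0]]
wrist 60.16076097426783 -0.07864364118797083 [[-0.268, -0.932, -0.246, 0.234], [-0.963, 0.259, 0.068, 0.583], [0.0, 0.255, -0.967, 0.383], [0.0, 0.0, 0.0, 1.0]]
{'time_s': 0.15, 'joints': [89.359, 22.082, 0.398, -0.021, -68.409, -14.816], 'joint_velocities': [-0.101, -0.112, 0.24, 0.138, 0.054, -0.08], 'effort': [0.001, -39.105, 18.759, 4.222, 0.012, -0.0], 'tcp_pos': [0.166, 0.602, 0.222], 'ee_rot': [[0.964, -0.267, -0.0], [-0.267, -0.964, -0.002], [0.0, 0.002, -1.0]], 'wrist_force': [1.402, -0.466, -0.133], 'moment': [-0.003, -0.003, -0.011], 'gripper_width': 1.002}
```

View pics/scene0.png

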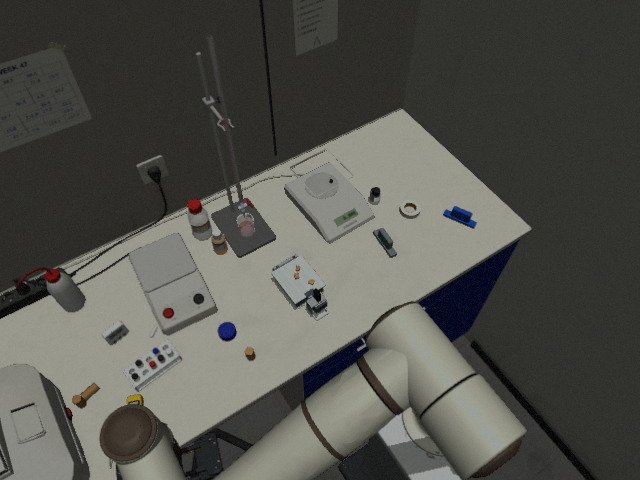

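View pics/top0.png

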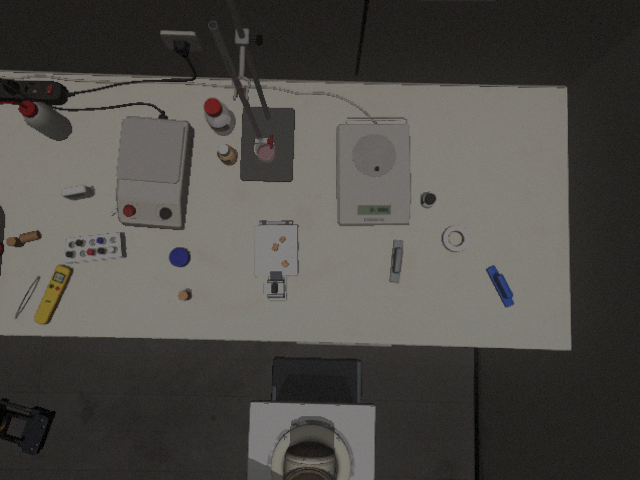

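View pics/wrist0.png

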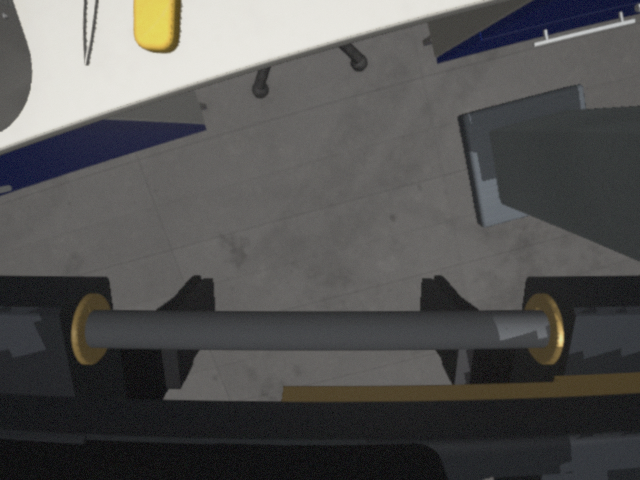

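The top view shows the tray near (277,255), the tab near (275,290), the grey scraper near (397,261), and the blue look-alike near (500,286). I'll zoom in on these.

```bash
python3 - <<'E'
from h import *
a=load('top0')['frame'][205:310,150:310]; b=load('scene0')['frame'][220:330,240:410]; d=load('top0')['frame'][180:310,360:470]
cv2.imwrite('pics/z1.png',cv2.resize(a,(800,525),interpolation=cv2.INTER_CUBIC)[:,:,::-1])
cv2.imwrite('pics/z2.png',cv2.resize(b,(765,495),interpolation=cv2.INTER_CUBIC)[:,:,::-1])
cv2.imwrite('pics/z3.png',cv2.resize(d,(495,585),interpolation=cv2.INTER_CUBIC)[:,:,::-1])
E
```

```text
(no output)
```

View pics/z1.png

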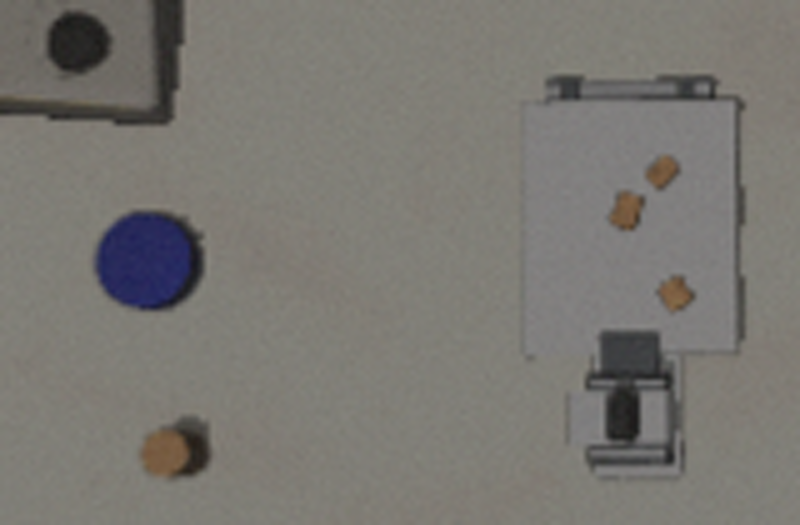

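View pics/z2.png

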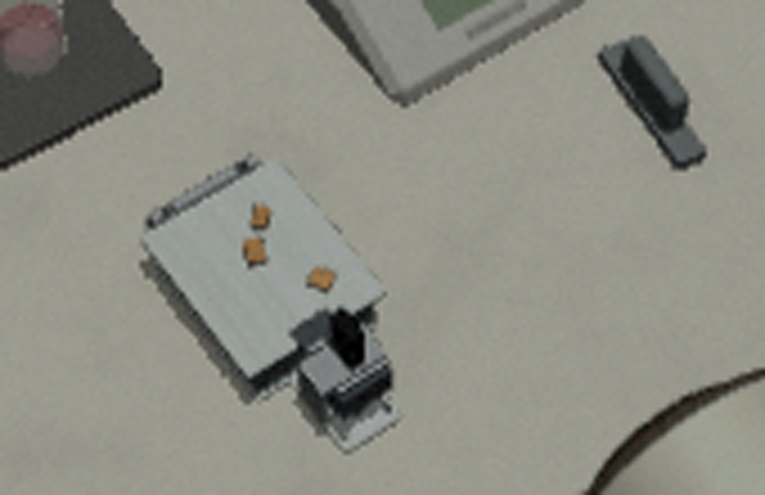

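View pics/z3.png

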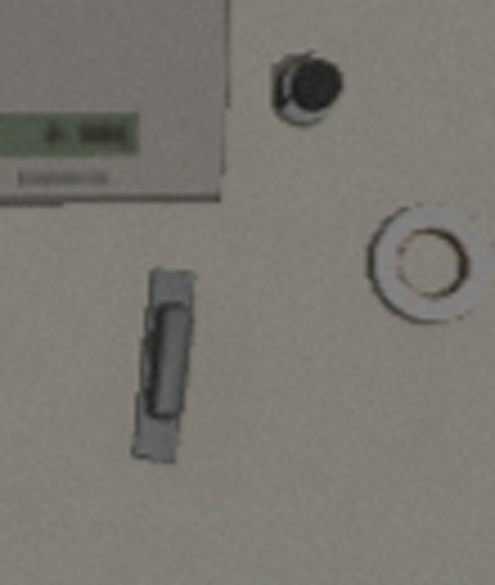

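```bash
python3 - <<'E'
from h import *
c=load('top0')
def T(x,y,z,o=(150,205),s=5): return onz(c,o[0]+(x+.5)/s-.5,o[1]+(y+.5)/s-.5,z)
cor=[T(524,101,.047),T(741,98,.047),T(738,352,.047),T(526,354,.047)]
for p in cor: print(p.round(4))
m=np.mean(cor,0); print('mid',m.round(4),[np.linalg.norm(cor[i]-cor[(i+1)%4]).round(4) for i in range(4)])
ex=(cor[0]+cor[1]-cor[2]-cor[3]); print('yaw',np.degrees(np.arctan2(ex[1],ex[0])))
# tab top center
for q in [(622,415,.108)]: print('tab',T(*q).round(4))
h=cv2.cvtColor(c['frame'],cv2.COLOR_RGB2HSV)
mk=((h[:,:,0]<20)&(h[:,:,1]>90)).astype(np.uint8); mk[:, :150]=0
n,l,st,ce=cv2.connectedComponentsWithStats(mk)
for i in range(1,n):
    if st[i,4]>5: print(ce[i],st[i],onz(c,*ce[i],.0515).round(4))
# scraper in z3
def S(x,y,z): return T(x,y,z,(360,180),4.5)
sc=[S(150,268,.012),S(196,270,.012),S(175,463,.012),S(132,459,.012)]
print([p.round(4).tolist() for p in sc],np.mean(sc,0).round(4),[np.linalg.norm(sc[i]-sc[(i+1)%4]).round(4) for i in range(4)])
e=sc[0]+sc[1]-sc[2]-sc[3];print(np.degrees(np.arctan2(e[1],e[0])))
g=[S(163,303,.05),S(187,304,.05),S(177,417,.05),S(153,417,.05)];print(np.mean(g,0))
s=load('scene0')
def Z(x,y,z): return onz(s,240+(x+.5)/4.5-.5,220+(y+.5)/4.5-.5,z)
print('scene plate', [Z(*q,.047).round(4).tolist() for q in [(143,240),(270,160),(384,295),(256,385)]])
print('scene scr top ends',Z(637,45,.05),Z(680,110,.05),'tab top',Z(343,318,.108))
E
```

```text
[0.5944 0.1573 0.047 ]
[0.5989 0.0467 0.047 ]
[0.4694 0.0442 0.047 ]
[0.4656 0.1512 0.047 ]
mid [0.5321 0.0999 0.047 ] [np.float64(0.1107), np.float64(0.1295), np.float64(0.1071), np.float64(0.1289)]
yaw 1.909447927717928
tab [0.4356 0.0961 0.108 ]
[236.   92.5] [236  90   1   6   6] [0.938  0.2172 0.0515]
[212.5047619  106.91904762] [204  98  18  19 210] [0.8979 0.2763 0.0515]
[270.48888889 140.66666667] [268 134   5  15  45] [0.8133 0.1235 0.0515]
[230.3047619  156.35238095] [222 146  15  19 105] [0.7692 0.2252 0.0515]
[218.5 154.5] [218 153   2   4   6] [0.7732 0.2556 0.0515]
[282.11111111 238.88888889] [280 237   5   5  18] [0.5597 0.0851 0.0515]
[274.93103448 246.93103448] [272 244   6   7  29] [0.5388 0.1026 0.0515]
[284.66666667 263.375     ] [282 261   6   6  24] [0.4977 0.0765 0.0515]
[182.89552239 295.13432836] [179 291  10   9  67] [0.4117 0.3282 0.0515]
[[0.5705, -0.2008, 0.012], [0.5701, -0.2275, 0.012], [0.4582, -0.2167, 0.012], [0.4598, -0.192, 0.012]] [ 0.5147 -0.2093  0.012 ] [np.float64(0.0266), np.float64(0.1124), np.float64(0.0248), np.float64(0.111)]
-5.015223260946247
[ 0.51487013 -0.20813392  0.05      ]
scene plate [[0.59, 0.1601, 0.047], [0.5982, 0.0567, 0.047], [0.4687, 0.0497, 0.047], [0.4579, 0.1538, 0.047]]
scene scr top ends [ 0.539236   -0.20799404  0.05      ] [ 0.47896409 -0.19969704  0.05      ] tab top [0.43970148 0.09973397 0.108     ]
```

```bash
cat >> h.py <<'E'
from scipy.spatial.transform import Rotation as Ro
def Rt(yaw,tilt=0): # tool x at yaw, pointing down; tilt about tool y (deg)
    a=np.radians(yaw); R=np.array([[np.cos(a),np.sin(a),0],[np.sin(a),-np.cos(a),0],[0,0,-1.]])
    return R@Ro.from_rotvec([0,np.radians(tilt),0]).as_matrix()
def go(p,R,s=None):
    s=s or sense(); R0=np.array(s['ee_rot']); p0=np.array(s['tcp_pos'])
    print('t',round(float(s['time_s']),2),'tcp',p0.round(4),'F',np.round(s['wrist_force'],1),'w',round(float(s['gripper_width']),3))
    print('shift',(R0.T@(np.array(p)-p0)).round(4),'rot',Ro.from_matrix(R0.T@R).as_rotvec().round(4))
E
python3 - <<'E'
from h import *
go([.40,.29,.22],Rt(-10)); go([.515,-.209,.2],Rt(-5))
E
```

```text
t 0.15 tcp [0.1664 0.602  0.2217] F [ 1.4 -0.5 -0.1] w 1.002
shift [0.3083 0.2384 0.0021] rot [ 0.0017 -0.     -0.0954]
t 0.15 tcp [0.1664 0.602  0.2217] F [ 1.4 -0.5 -0.1] w 1.002
shift [0.5522 0.6886 0.0229] rot [ 1.700e-03  1.000e-04 -1.826e-01]
```

Call:
jog_arm --pt "-1 0.012 0.01 0 0 0 -0.005" --pt "-1 0.04 0.031 0 0 0 -0.015" --pt "-1 0.072 0.056 0 0 0 -0.025" --pt "-1 0.104 0.081 0 0 0 -0.035" --pt "-1 0.136 0.106 0 0 0 -0.045" --pt "-1 0.168 0.131 0 0 0 -0.055" --pt "-1 0.2 0.155 0 0 0 -0.065" --pt "-1 0.232 0.18 0 0 0 -0.075" --pt "-1 0.264 0.205 0 0 0 -0.085" --pt "-1 0.296 0.23 0 0 0 -0.095"

```text
time_s: 0.98
tcp_pos: [0.3911, 0.2999, 0.2226]
ee_rot: [[0.985, -0.173, -0.0], [-0.173, -0.985, 0.0], [-0.0, -0.0, -1.0]]
wrist_force: [0.6, 0.3, 0.2]
gripper_width: 1.005
```

```bash
python3 - <<'E'
from h import *
go([.515,-.209,.2],Rt(-5))
E
```

```text
t 0.98 tcp [0.3911 0.2999 0.2226] F [0.6 0.3 0.2] w 1.005
shift [0.2101 0.4798 0.0225] rot [-0.0001  0.0001 -0.0866]
```

Call:
jog_arm --pt "-1 0.014 0.032 0 0 0 -0.008" --pt "-1 0.028 0.064 0 0 0 -0.016" --pt "-1 0.042 0.096 0 0 0 -0.024" --pt "-1 0.056 0.128 0 0 0 -0.032" --pt "-1 0.07 0.16 0 0 0 -0.04" --pt "-1 0.084 0.192 0 0 0 -0.048" --pt "-1 0.098 0.224 0 0 0 -0.056" --pt "-1 0.112 0.256 0 0 0 -0.064" --pt "-1 0.126 0.288 0 0 0 -0.072" --pt "-1 0.14 0.32 0 0 0 -0.087"

```text
time_s: 1.82
tcp_pos: [0.4726, -0.0394, 0.2225]
ee_rot: [[0.996, -0.087, 0.0], [-0.087, -0.996, 0.0], [-0.0, -0.0, -1.0]]
wrist_force: [-0.3, -0.2, 0.0]
gripper_width: 1.002
```

```bash
python3 - <<'E'
from h import *
go([.515,-.209,.14],Rt(-5))
E
```

```text
t 1.82 tcp [ 0.4726 -0.0394  0.2225] F [-0.3 -0.2  0. ] w 1.002
shift [0.057  0.1653 0.0825] rot [-0.0002  0.      0.0001]
```

Call:
jog_arm --pt "-1 0.008 0.025 0 0 0 0" --pt "-1 0.019 0.055 0.005 0 0 0" --pt "-1 0.03 0.085 0.015 0 0 0" --pt "-1 0.04 0.115 0.03 0 0 0" --pt "-1 0.048 0.14 0.045 0 0 0" --pt "-1 0.054 0.157 0.06 0 0 0" --pt "-1 0.057 0.164 0.072 0 0 0" --pt "-1 0.057 0.165 0.08 0 0 0" --pt "-1 0.057 0.165 0.0825 0 0 0" --pt "-1 0.057 0.165 0.0825 0 0 0"

```text
time_s: 2.65
tcp_pos: [0.5146, -0.2062, 0.1395]
ee_rot: [[0.996, -0.087, -0.002], [-0.087, -0.996, 0.0], [-0.002, -0.0, -1.0]]
wrist_force: [-0.5, 0.3, -0.2]
gripper_width: 0.999
```

```bash
python3 - <<'E'
from h import *
c=cap('wrist','w1')
go([.515,-.209,.018],Rt(-5))
E
```

```text
t 2.7 tcp [ 0.5151 -0.2062  0.1404] F [-0.3  0.6 -0.3] w 0.996
shift [1.000e-04 2.800e-03 1.224e-01] rot [ 0.0001 -0.0002  0.0009]
```

View pics/w1.png

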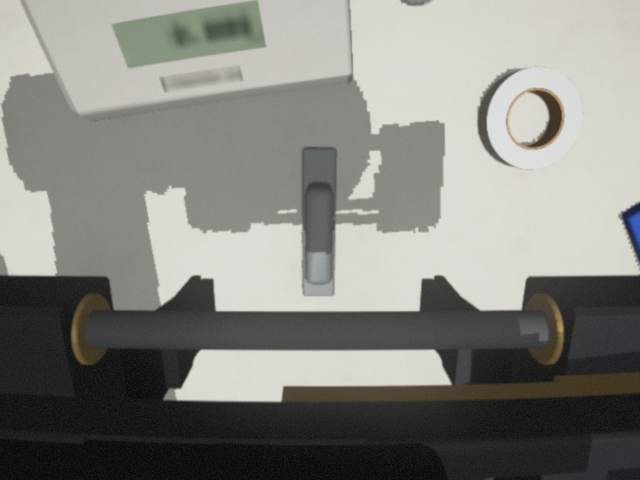

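The wrist view shows the scraper upright in the image, from about (319,147) to (318,295). I'll check its position from these pixels.

```bash
python3 - <<'E'
from h import *
c=load('w1')
for q in [(303,148),(336,148),(334,295),(302,295)]: print(onz(c,*q,.012).round(4))
P=[onz(c,*q,.012) for q in [(303,148),(336,148),(334,295),(302,295)]]
print(np.mean(P,0)); e=P[0]+P[1]-P[2]-P[3]; print(np.degrees(np.arctan2(e[1],e[0])))
E
```

```text
[ 0.5732 -0.2013  0.012 ]
[ 0.5712 -0.2238  0.012 ]
[ 0.4638 -0.214   0.012 ]
[ 0.4659 -0.1901  0.012 ]
[ 0.51851348 -0.2073006   0.012     ]
-5.5890041472873655
```

Call:
jog_arm --pt "-1 0.002 0.001 0.01 0 0 0" --pt "-1 0.002 0.001 0.03 0 0 0" --pt "-1 0.002 0.001 0.05 0 0 0" --pt "-1 0.002 0.001 0.07 0 0 0" --pt "-1 0.002 0.001 0.09 0 0 0" --pt "-1 0.002 0.001 0.105 0 0 0" --pt "-1 0.002 0.001 0.115 0 0 0" --pt "-1 0.002 0.001 0.12 0 0 0" --pt "-1 0.002 0.001 0.122 0 0 0" --pt "-0.5 0.002 0.001 0.122 0 0 0"

```text
time_s: 3.53
tcp_pos: [0.5174, -0.208, 0.0183]
ee_rot: [[0.996, -0.087, 0.001], [-0.087, -0.996, -0.0], [0.001, 0.0, -1.0]]
wrist_force: [0.4, 0.6, 0.1]
gripper_width: 0.977
```

Call:
jog_arm --pt "0 0 0 0 0 0 0" --pt "0.4 0 0 0 0 0 0" --pt "0.6 0 0 0 0 0 0" --pt "0.8 0 0 0 0 0 0" --pt "1 0 0 0 0 0 0" --pt "1 0 0 0 0 0 0" --pt "1 0 0 0 0 0 0" --pt "1 0 0 0 0 0 0" --pt "1 0 0 0 0 0 0" --pt "1 0 0 0 0 0 0"

```text
time_s: 4.37
tcp_pos: [0.5169, -0.2082, 0.018]
ee_rot: [[0.996, -0.088, -0.0], [-0.088, -0.996, -0.0], [-0.0, 0.0, -1.0]]
wrist_force: [0.7, -0.6, -0.4]
gripper_width: 0.247
```

```bash
python3 - <<'E'
from h import *
go([.532,.19,.15],Rt(2))
E
```

```text
t 4.37 tcp [ 0.5169 -0.2082  0.018 ] F [ 0.7 -0.6 -0.4] w 0.247
shift [-0.0199 -0.398  -0.132 ] rot [ 0.000e+00  1.000e-04 -1.227e-01]
```

Call:
jog_arm --pt "1 0 0 0 0 0 0" --pt "1 0 0 0 0 0 0" --pt "1 0 0 -0.005 0 0 0" --pt "1 0 0 -0.02 0 0 0" --pt "1 0 0 -0.04 0 0 0" --pt "1 0 0 -0.065 0 0 0" --pt "1 0 0 -0.09 0 0 0" --pt "1 0 0 -0.11 0 0 0" --pt "1 0 0 -0.125 0 0 0" --pt "1 0 0 -0.132 0 0 0"

```text
time_s: 5.2
tcp_pos: [0.5179, -0.2084, 0.1528]
ee_rot: [[0.996, -0.087, 0.004], [-0.087, -0.996, -0.001], [0.004, 0.0, -1.0]]
wrist_force: [1.0, -0.9, -1.4]
gripper_width: 0.205
```

```bash
python3 - <<'E'
from h import *
c=cap('scene','s1'); cap('wrist','w2')
cv2.imwrite('pics/z4.png',cv2.resize(c['frame'][180:340,230:430],(800,640)[:2] if 0 else (750,600),interpolation=cv2.INTER_CUBIC)[:,:,::-1])
go([.529,.138,.15],Rt(2))
E
```

```text
t 5.3 tcp [ 0.5175 -0.2083  0.1513] F [-0.2  0.3 -1.4] w 0.204
shift [-0.0189 -0.3459  0.0013] rot [ 0.0002 -0.0027 -0.1228]
```

View pics/w2.png

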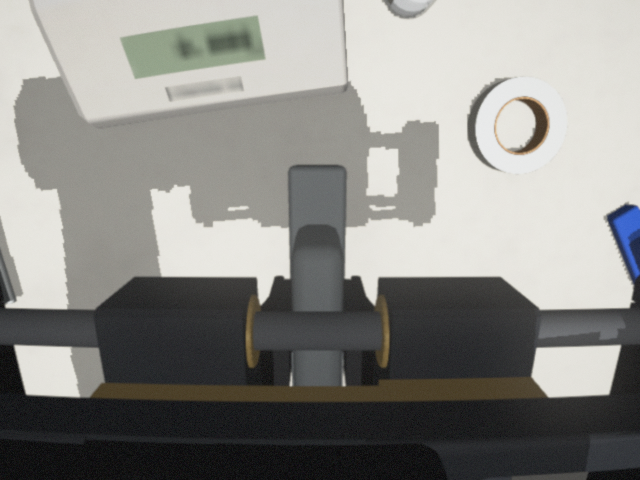

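View pics/z4.png

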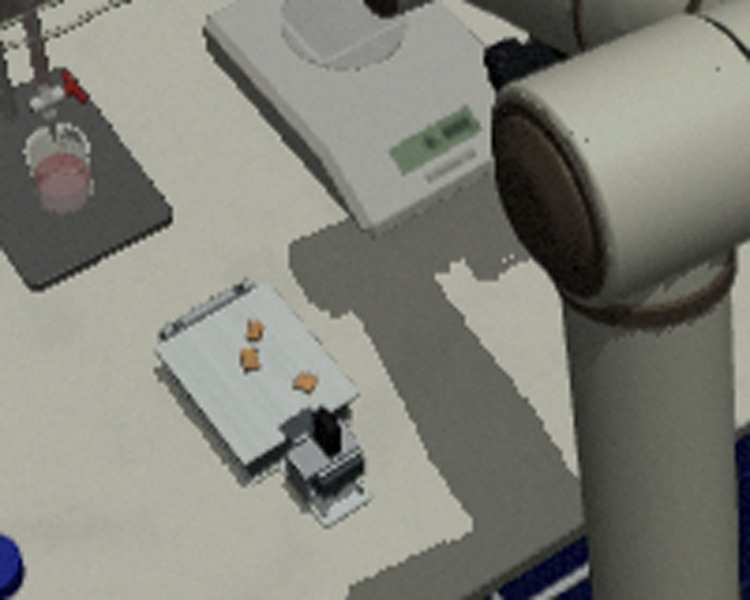

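The scraper is held squarely (far blade end at (317,165)) and the opening is about 18 mm, as expected. Next I'll carry it to the +y side of the cover.

Call:
jog_arm --pt "1 -0.001 -0.015 0 0 0 -0.005" --pt "1 -0.003 -0.045 0 0 0 -0.015" --pt "1 -0.005 -0.08 0 0 0 -0.03" --pt "1 -0.007 -0.118 0 0 0 -0.045" --pt "1 -0.009 -0.156 0 0 0 -0.06" --pt "1 -0.011 -0.194 0 0 0 -0.075" --pt "1 -0.013 -0.232 0 0 0 -0.09" --pt "1 -0.015 -0.27 0 0 0 -0.105" --pt "1 -0.017 -0.305 0 0 0 -0.115" --pt "1 -0.019 -0.33 0 0 0 -0.123"

```text
time_s: 6.13
tcp_pos: [0.5261, 0.1247, 0.1484]
ee_rot: [[0.999, 0.037, -0.002], [0.037, -0.999, -0.001], [-0.002, 0.001, -1.0]]
wrist_force: [0.1, -0.3, -1.6]
gripper_width: 0.202
```

```bash
python3 - <<'E'
from h import *
c=cap('wrist','w3')
go([.529,.138,.0665],Rt(2))
E
```

```text
t 6.18 tcp [0.5269 0.1276 0.1485] F [ 1.7  2.  -1.8] w 0.203
shift [ 0.0025 -0.0103  0.082 ] rot [-0.0005  0.0006  0.0054]
```

View pics/w3.png

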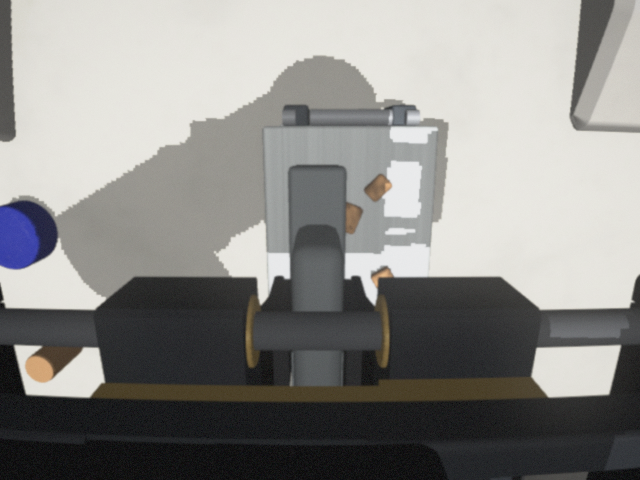

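```bash
python3 - <<'E'
from h import *
c=load('w3')
for q in [(264,128),(437,128),(267,274),(430,274)]: print(onz(c,*q,.047).round(4))
for q in [(377,187),(352,218),(383,275)]: print('chip',onz(c,*q,.0515).round(4))
E
```

```text
[0.5961 0.1601 0.047 ]
[0.6003 0.0532 0.047 ]
[0.5009 0.1577 0.047 ]
[0.5048 0.0478 0.047 ]
chip [0.5627 0.0886 0.0515]
chip [0.5423 0.1032 0.0515]
chip [0.5046 0.0804 0.0515]
```

Call:
jog_arm --pt "1 0.002 -0.008 0.005 0 0 0.005" --pt "1 0.003 -0.0125 0.015 0 0 0.005" --pt "1 0.003 -0.0125 0.03 0 0 0.005" --pt "1 0.003 -0.0125 0.045 0 0 0.005" --pt "1 0.003 -0.0125 0.058 0 0 0.005" --pt "1 0.003 -0.0125 0.067 0 0 0.005" --pt "1 0.003 -0.0125 0.073 0 0 0.005" --pt "1 0.003 -0.0125 0.077 0 0 0.005" --pt "1 0.003 -0.0125 0.079 0 0 0.005" --pt "1 0.003 -0.0125 0.08 0 0 0.005"

```text
time_s: 7.02
tcp_pos: [0.5298, 0.1346, 0.07]
ee_rot: [[1.0, 0.03, 0.0], [0.03, -1.0, 0.0], [0.0, -0.0, -1.0]]
wrist_force: [0.0, -0.3, -0.9]
gripper_width: 0.203
```

```bash
python3 - <<'E'
from h import *
c=cap('scene','s2')
cv2.imwrite('pics/z5.png',cv2.resize(c['frame'][220:340,240:390],(750,600),interpolation=cv2.INTER_CUBIC)[:,:,::-1])
go([.533,.02,.0675],Rt(2))
E
```

```text
t 7.07 tcp [0.5298 0.1348 0.0701] F [-0.6 -0.8 -1.6] w 0.206
shift [-0.0002  0.1148  0.0026] rot [-0.0002 -0.0004 -0.0049]
```

View pics/z5.png

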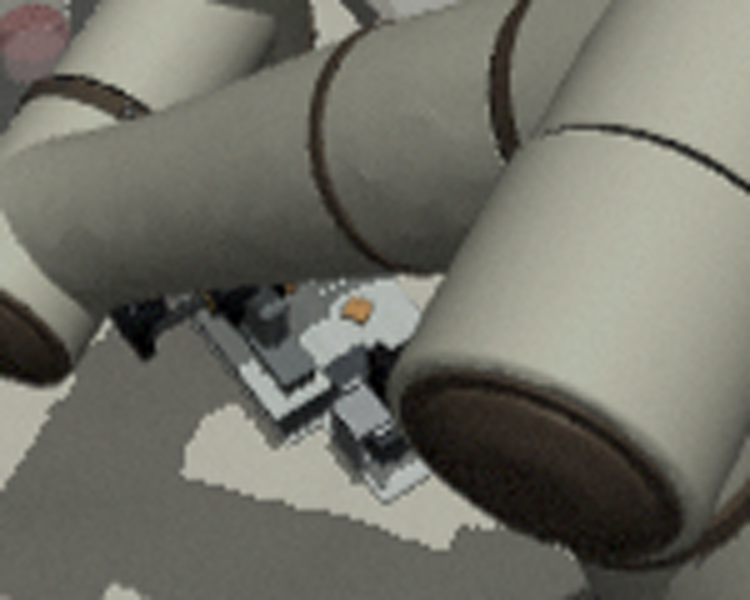

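Call:
jog_arm --pt "1 0 0 0.0015 0 0 0" --pt "1 0 0 0.003 0 0 -0.005" --pt "1 0 0.003 0.003 0 0 -0.005" --pt "1 0 0.009 0.003 0 0 -0.005" --pt "1 0 0.016 0.003 0 0 -0.005" --pt "1 0 0.023 0.003 0 0 -0.005" --pt "1 0 0.03 0.003 0 0 -0.005" --pt "1 0 0.037 0.003 0 0 -0.005" --pt "1 0 0.044 0.003 0 0 -0.005" --pt "1 0 0.05 0.003 0 0 -0.005"

```text
time_s: 7.9
tcp_pos: [0.5311, 0.0839, 0.0671]
ee_rot: [[0.999, 0.035, 0.0], [0.035, -0.999, 0.0], [0.0, -0.0, -1.0]]
wrist_force: [0.1, 0.8, -1.4]
gripper_width: 0.201
```

```bash
python3 - <<'E'
from h import *
c=cap('scene','s3');cap('wrist','w4')
cv2.imwrite('pics/z6.png',cv2.resize(c['frame'][220:340,240:390],(750,600),interpolation=cv2.INTER_CUBIC)[:,:,::-1])
go([.533,.02,.0675],Rt(2))
E
```

```text
t 8.0 tcp [0.5309 0.0837 0.067 ] F [-0.  -0.1 -1.7] w 0.204
shift [-0.      0.0637 -0.0005] rot [ 0.0002  0.0004 -0.0011]
```

View pics/w4.png

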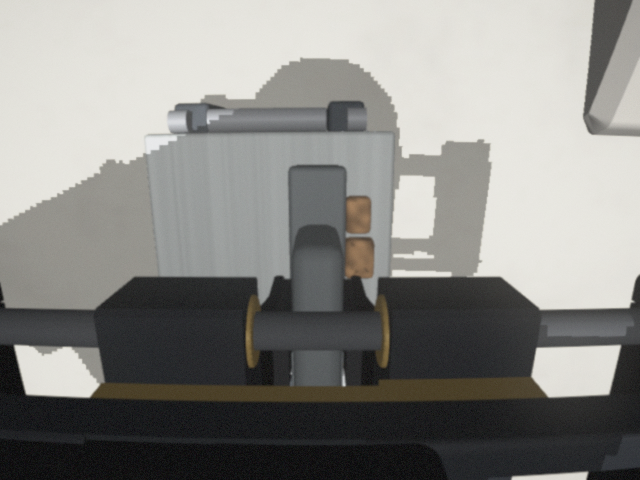

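View pics/z6.png

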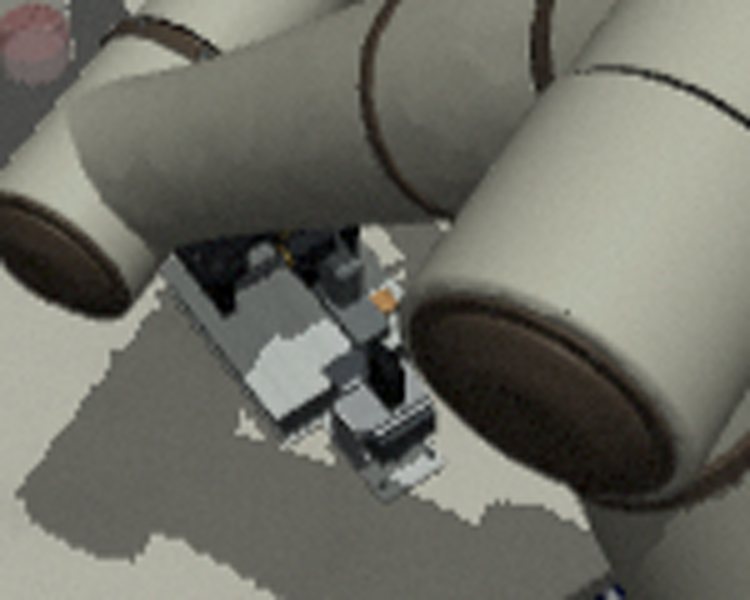

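The chips are lined up against the blade: the wrist view shows two at (358,214) and (359,257), and the scene crop shows the third at (383,300). I'll continue sweeping past the edge.

Call:
jog_arm --pt "1 0 0.006 0 0 0 0" --pt "1 0 0.013 0 0 0 0" --pt "1 0 0.02 0 0 0 0" --pt "1 0 0.027 0 0 0 0" --pt "1 0 0.034 0 0 0 0" --pt "1 0 0.041 0 0 0 0" --pt "1 0 0.048 0 0 0 0" --pt "1 0 0.055 0 0 0 0" --pt "1 0 0.062 0 0 0 0" --pt "1 0 0.066 0 0 0 0"

```text
time_s: 8.83
tcp_pos: [0.5333, 0.0179, 0.067]
ee_rot: [[0.999, 0.035, -0.0], [0.035, -0.999, -0.0], [-0.0, 0.0, -1.0]]
wrist_force: [0.4, 0.4, -1.3]
gripper_width: 0.206
```

```bash
python3 - <<'E'
from h import *
c=cap('scene','s4');cap('wrist','w5')
cv2.imwrite('pics/z7.png',cv2.resize(c['frame'][220:340,240:390],(750,600),interpolation=cv2.INTER_CUBIC)[:,:,::-1])
go([.515,-.209,.12],Rt(-5))
E
```

```text
t 8.93 tcp [0.5333 0.0181 0.067 ] F [-0.1  0.6 -1.2] w 0.207
shift [-0.0261  0.2264 -0.053 ] rot [0.000e+00 1.000e-04 1.214e-01]
```

View pics/w5.png

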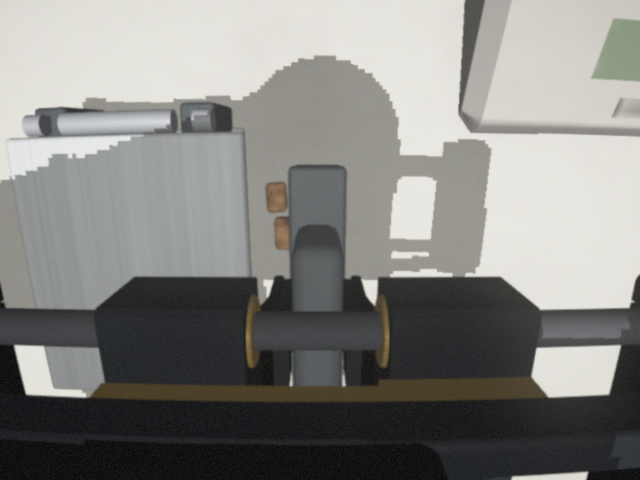

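View pics/z7.png

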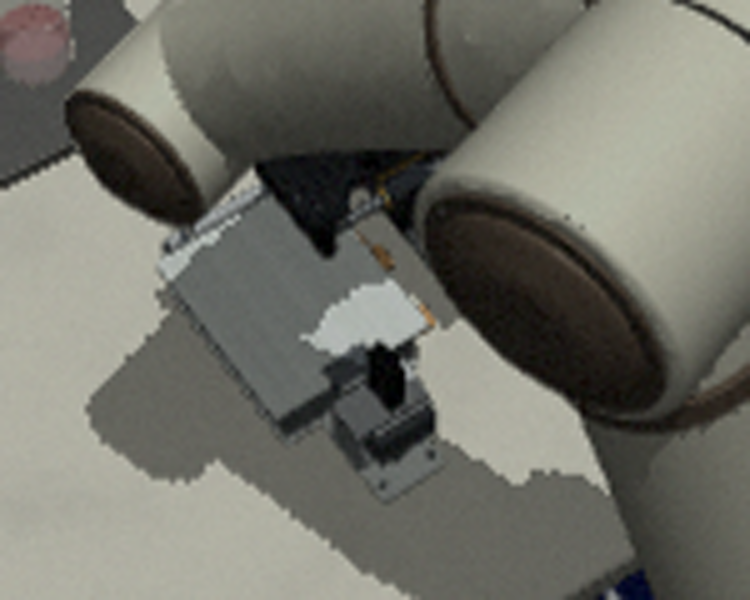

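Two chips are on the table, at (276,197) and (283,233) in the wrist view. The third, at the plate's edge (430,315) in the scene crop, is unclear. I'll lift away and look again.

Call:
jog_arm --pt "1 0 0.003 -0.008 0 0 0" --pt "1 0 0.01 -0.025 0 0 0.01" --pt "1 0 0.03 -0.045 0 0 0.02" --pt "1 -0.003 0.06 -0.053 0 0 0.04" --pt "1 -0.008 0.095 -0.053 0 0 0.06" --pt "1 -0.013 0.13 -0.053 0 0 0.08" --pt "1 -0.018 0.165 -0.053 0 0 0.1" --pt "1 -0.022 0.195 -0.053 0 0 0.115" --pt "1 -0.025 0.215 -0.053 0 0 0.121" --pt "1 -0.026 0.226 -0.053 0 0 0.121"

```text
time_s: 9.77
tcp_pos: [0.5149, -0.21, 0.1206]
ee_rot: [[0.996, -0.088, 0.0], [-0.088, -0.996, -0.0], [0.0, 0.0, -1.0]]
wrist_force: [0.4, 0.1, -1.1]
gripper_width: 0.205
```

```bash
python3 - <<'E'
from h import *
c=cap('scene','s5')
cv2.imwrite('pics/z8.png',cv2.resize(c['frame'][220:340,240:390],(750,600),interpolation=cv2.INTER_CUBIC)[:,:,::-1])
go([.515,-.209,.0187],Rt(-5))
E
```

```text
t 9.82 tcp [ 0.5152 -0.2105  0.1205] F [ 1.1 -1.2 -1.6] w 0.2
shift [-0.0004 -0.0016  0.1018] rot [ 0.0005 -0.0006 -0.001 ]
```

View pics/z8.png

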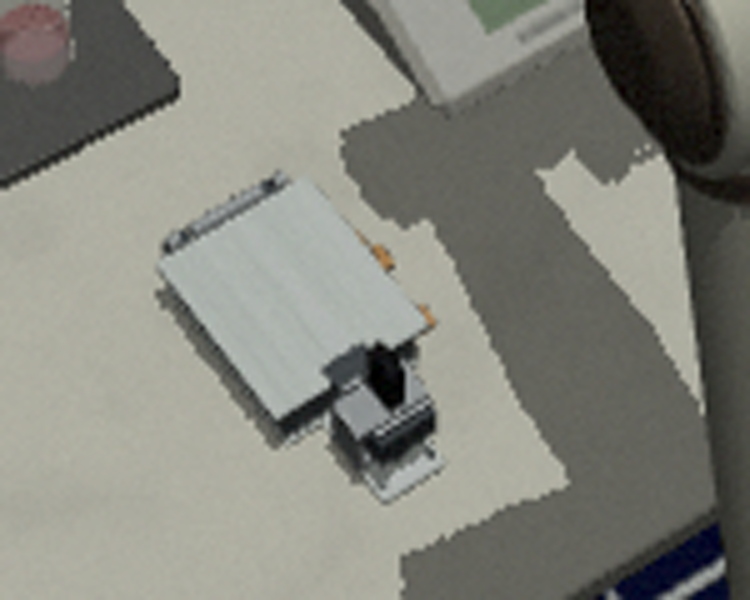

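The cover is clear. The chips show only past the plate's edge, partly hidden by it, so they are on the worktop. Now I'll set the scraper down where it stood.

Call:
jog_arm --pt "1 0 0 0.01 0 0 0" --pt "1 0 0 0.028 0 0 0" --pt "1 0 0 0.046 0 0 0" --pt "1 0 0 0.064 0 0 0" --pt "1 0 0 0.078 0 0 0" --pt "1 0 0 0.088 0 0 0" --pt "1 0 0 0.095 0 0 0" --pt "1 0 0 0.099 0 0 0" --pt "1 0 0 0.101 0 0 0" --pt "1 0 0 0.102 0 0 0"

```text
time_s: 10.65
tcp_pos: [0.5158, -0.2077, 0.0182]
ee_rot: [[0.996, -0.085, 0.001], [-0.085, -0.996, -0.0], [0.001, 0.0, -1.0]]
wrist_force: [-0.6, 0.4, -0.5]
gripper_width: 0.203
```

```bash
python3 - <<'E'
from h import *
go([.515,-.209,.018],Rt(-5))
E
```

```text
t 10.65 tcp [ 0.5158 -0.2077  0.0182] F [-0.6  0.4 -0.5] w 0.203
shift [-0.0007  0.0013  0.0002] rot [ 0.0001 -0.0007  0.002 ]
```

Call:
jog_arm --pt "1 0 0 0.0005 0 0 0" --pt "0.4 0 0 0.0005 0 0 0" --pt "0.2 0 0 0.0005 0 0 0" --pt "0 0 0 0.0005 0 0 0" --pt "-0.3 0 0 0.0005 0 0 0" --pt "-0.6 0 0 0.0005 0 0 0" --pt "-1 0 0 0.0005 0 0 0" --pt "-1 0 0 0.0005 0 0 0" --pt "-1 0 0 0.0005 0 0 0" --pt "-1 0 0 0 0 0 0"

```text
time_s: 11.48
tcp_pos: [0.5153, -0.2079, 0.018]
ee_rot: [[0.996, -0.086, -0.0], [-0.086, -0.996, 0.0], [-0.0, -0.0, -1.0]]
wrist_force: [0.3, 0.5, 0.2]
gripper_width: 0.806
```

Call:
jog_arm --pt "-1 0 0 -0.004 0 0 0" --pt "-1 0 0 -0.015 0 0 0" --pt "-1 0 0 -0.04 0 0 0" --pt "-1 0 0 -0.07 0 0 0" --pt "-1 0 0 -0.1 0 0 0" --pt "-1 0 0 -0.13 0 0 0" --pt "-1 0 0 -0.155 0 0 0" --pt "-1 0 0 -0.17 0 0 0" --pt "-1 0 0 -0.18 0 0 0" --pt "-1 0 0 -0.182 0 0 0"

```text
time_s: 12.32
tcp_pos: [0.5162, -0.2081, 0.2029]
ee_rot: [[0.996, -0.085, 0.005], [-0.085, -0.996, -0.001], [0.005, 0.0, -1.0]]
wrist_force: [-0.7, -0.6, 0.2]
gripper_width: 0.997
```

```bash
python3 - <<'E'
from h import *
cap('wrist','w6')
go([.390,.099,.20],Rt(2))
E
```

```text
t 12.37 tcp [ 0.5157 -0.208   0.2016] F [ 0.5  0.2 -0. ] w 1.0
shift [-0.1515 -0.2951  0.0012] rot [ 0.0002 -0.0027 -0.1207]
```

View pics/w6.png

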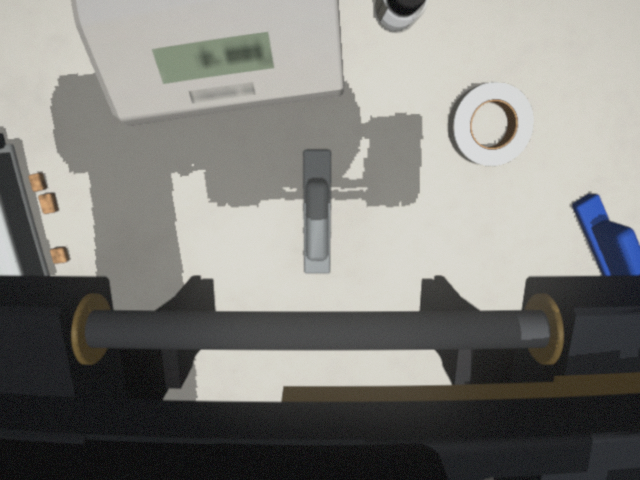

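The scraper stands on its blade and all three chips lie on the worktop, at (38,182), (49,203) and (59,255). Next is a viewing pose just short of the tab.

Call:
jog_arm --pt "-1 -0.007 -0.014 0 0 0 -0.006" --pt "-1 -0.022 -0.043 0 0 0 -0.018" --pt "-1 -0.04 -0.077 0 0 0 -0.03" --pt "-1 -0.058 -0.113 0 0 0 -0.045" --pt "-1 -0.076 -0.149 0 0 0 -0.06" --pt "-1 -0.094 -0.185 0 0 0 -0.075" --pt "-1 -0.112 -0.22 0 0 0 -0.09" --pt "-1 -0.13 -0.255 0 0 0 -0.105" --pt "-1 -0.144 -0.281 0 0 0 -0.117" --pt "-1 -0.151 -0.295 0 0 0 -0.121"

```text
time_s: 13.2
tcp_pos: [0.3881, 0.1006, 0.199]
ee_rot: [[0.999, 0.039, -0.002], [0.039, -0.999, -0.001], [-0.002, 0.001, -1.0]]
wrist_force: [-0.4, 0.0, -0.0]
gripper_width: 1.002
```

```bash
python3 - <<'E'
from h import *
cap('wrist','w7')
go([.4355,.0985,.14],Rt(2))
E
```

```text
t 13.25 tcp [0.3882 0.1015 0.199 ] F [-0.6  0.6 -0.3] w 0.999
shift [0.0473 0.0048 0.0589] rot [0.0003 0.0019 0.0045]
```

View pics/w7.png

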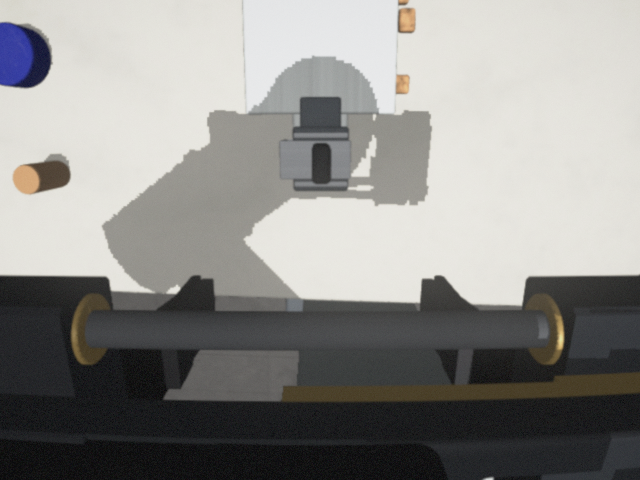

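```bash
python3 - <<'E'
from h import *
c=load('w7'); print(c['world_from_camera'][:3,3])
cv2.imwrite('pics/z9.png',cv2.resize(c['frame'][80:210,250:400],(690,598),interpolation=cv2.INTER_CUBIC)[:,:,::-1])
for q in [(321,143,.108),(321,184,.108),(321,163,.108),(321,163,.094)]: print(q,onz(c,*q[:2],q[2]).round(4))
print([onz(c,*q,.047).round(4) for q in [(246,113),(395,113)]])
E
```

```text
[0.45834881 0.10312084 0.36028759]
(321, 143, 0.108) [0.4505 0.1008 0.108 ]
(321, 184, 0.108) [0.426  0.0998 0.108 ]
(321, 163, 0.108) [0.4387 0.1003 0.108 ]
(321, 163, 0.094) [0.4376 0.1001 0.094 ]
[array([0.4683, 0.1558, 0.047 ]), array([0.4724, 0.047 , 0.047 ])]
```

View pics/z9.png

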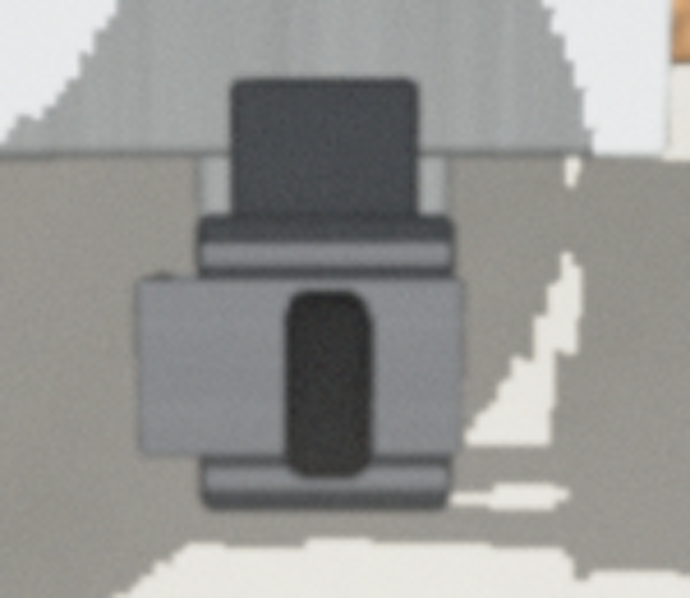

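The tab is at about (321,163) in the wrist view, i.e. (0.4385, 0.100). That agrees with the near plate edge less 32 mm, and is within 4 mm of the top view.

Call:
jog_arm --pt "-1 0.005 0 0.003 0 0.001 0.002" --pt "-1 0.015 0.001 0.012 0 0.002 0.004" --pt "-1 0.027 0.002 0.025 0 0.002 0.004" --pt "-1 0.038 0.003 0.04 0 0.002 0.004" --pt "-1 0.045 0.004 0.055 0 0.002 0.004" --pt "-1 0.049 0.004 0.068 0 0.002 0.004" --pt "-1 0.049 0.004 0.076 0 0.002 0.004" --pt "-1 0.049 0.004 0.079 0 0.002 0.004" --pt "-1 0.049 0.004 0.079 0 0.002 0.004" --pt "-1 0.049 0.004 0.079 0 0.002 0.004"

```text
time_s: 14.08
tcp_pos: [0.4394, 0.0963, 0.1212]
ee_rot: [[1.0, 0.031, 0.002], [0.031, -1.0, -0.0], [0.002, 0.0, -1.0]]
wrist_force: [0.3, 0.1, 0.3]
gripper_width: 0.999
```

```bash
python3 - <<'E'
from h import *
cap('wrist','w8')
go([.4375,.0995,.076],Rt(2))
E
```

```text
t 14.13 tcp [0.4396 0.0966 0.1216] F [-0.3 -0.   0.1] w 1.005
shift [-0.0021 -0.003   0.0456] rot [-0.0004 -0.003  -0.0038]
```

View pics/w8.png

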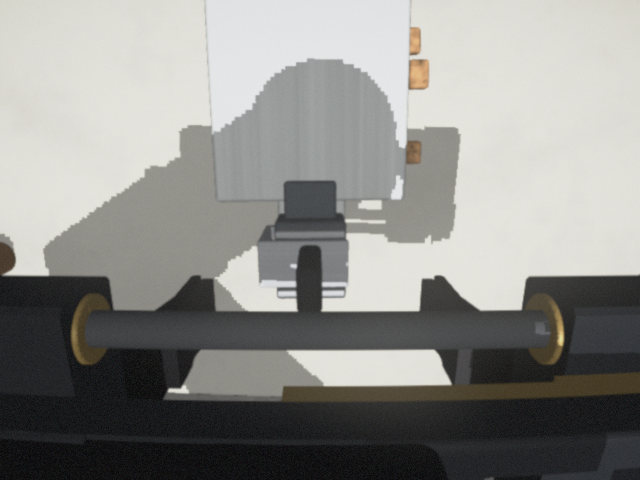

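```bash
python3 - <<'E'
from h import *
c=load('w8')
for q in [(310,246,.108),(310,290,.108),(310,270,.108)]: print(q,onz(c,*q[:2],q[2]).round(4))
print([onz(c,*q,.047).round(4) for q in [(217,200),(403,199)]])
E
```

```text
(310, 246, 0.108) [0.46   0.1001 0.108 ]
(310, 290, 0.108) [0.4394 0.0996 0.108 ]
(310, 270, 0.108) [0.449  0.0999 0.108 ]
[array([0.4689, 0.1552, 0.047 ]), array([0.4726, 0.048 , 0.047 ])]
```

Call:
jog_arm --pt "-1 -0.0005 -0.002 0.003 0 0 -0.002" --pt "-1 -0.0015 -0.0032 0.008 0 -0.002 -0.004" --pt "-1 -0.0015 -0.0032 0.015 0 -0.003 -0.004" --pt "-1 -0.0015 -0.0032 0.023 0 -0.003 -0.004" --pt "-1 -0.0015 -0.0032 0.031 0 -0.003 -0.004" --pt "-1 -0.0015 -0.0032 0.037 0 -0.003 -0.004" --pt "-1 -0.0015 -0.0032 0.042 0 -0.003 -0.004" --pt "-1 -0.0015 -0.0032 0.0445 0 -0.003 -0.004" --pt "-1 -0.0015 -0.0032 0.0455 0 -0.003 -0.004" --pt "-0.3 -0.0015 -0.0032 0.0455 0 -0.003 -0.004"

```text
time_s: 14.97
tcp_pos: [0.4378, 0.0998, 0.0753]
ee_rot: [[0.999, 0.035, -0.001], [0.035, -0.999, -0.0], [-0.001, 0.0, -1.0]]
wrist_force: [0.0, -0.1, 0.4]
gripper_width: 0.971
```

Call:
jog_arm --pt "0 0 0 0 0 0 0" --pt "0.3 0 0 0 0 0 0" --pt "0.6 0 0 0 0 0 0" --pt "1 0 0 0 0 0 0" --pt "1 0 0 0 0 0 0" --pt "1 0 0 0 0 0 0" --pt "1 0 0 0 0 0 0" --pt "1 0 0 0 0 0 0" --pt "1 0 0 0 0 0 0" --pt "1 0 0 0 0 0 0"

```text
time_s: 15.8
tcp_pos: [0.4378, 0.0998, 0.0755]
ee_rot: [[0.999, 0.035, -0.001], [0.035, -0.999, -0.0], [-0.001, 0.0, -1.0]]
wrist_force: [1.2, -0.2, 0.1]
gripper_width: 0.252
```

Call:
jog_arm --pt "1 0 0 0 0 0 0" --pt "1 0 0 0 0 0 0" --pt "1 0 0 0 0 0 0" --pt "1 0 0 0 0 0 0" --pt "1 0 -0.001 0 0 0 0" --pt "1 0 -0.002 0 0 0 0" --pt "1 0 -0.003 0 0 0 0" --pt "1 0 -0.004 0 0 0 0" --pt "1 0 -0.005 0 0 0 0" --pt "1 0 -0.005 0 0 0 0"

```text
time_s: 16.63
tcp_pos: [0.4376, 0.1047, 0.0755]
ee_rot: [[0.999, 0.035, -0.001], [0.035, -0.999, -0.0], [-0.001, 0.0, -1.0]]
wrist_force: [1.1, -1.6, 0.8]
gripper_width: 0.134
```

```bash
python3 - <<'E'
from h import *
cap('wrist','w9')
go([.438,.0998,.076],Rt(2))
E
```

```text
t 16.68 tcp [0.4376 0.1047 0.0756] F [ 0.7 -1.4  0.7] w 0.137
shift [ 0.0003  0.0049 -0.0004] rot [0.0003 0.0012 0.0005]
```

View pics/w9.png

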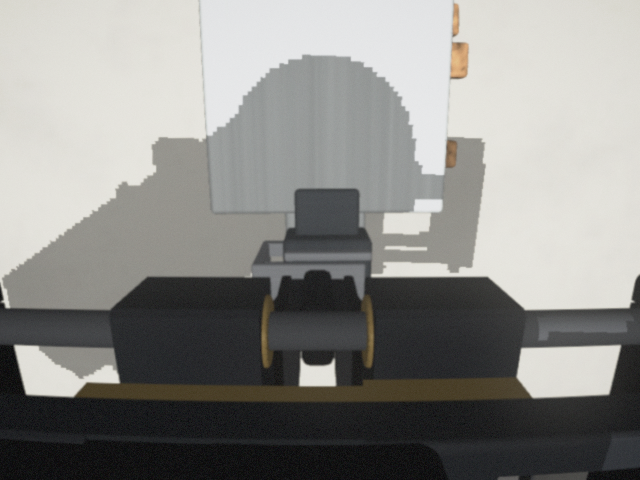

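The tab is pinched (opening 12 mm) and the spring pulls back with about 1.5 N. I'll pull on towards the stop.

Call:
jog_arm --pt "1 0 -0.002 0 0 0 0" --pt "1 0 -0.004 0 0 0 0" --pt "1 0 -0.006 0 0 0 0" --pt "1 0 -0.008 0 0 0 0" --pt "1 0 -0.01 0 0 0 0" --pt "1 0 -0.012 0 0 0 0" --pt "1 0 -0.014 0 0 0 0" --pt "1 0 -0.016 0 0 0 0" --pt "1 0 -0.0175 0 0 0 0" --pt "1 0 -0.0175 0 0 0 0"

```text
time_s: 17.52
tcp_pos: [0.4368, 0.122, 0.0755]
ee_rot: [[0.999, 0.036, -0.002], [0.036, -0.999, -0.001], [-0.002, 0.001, -1.0]]
wrist_force: [2.4, -5.9, 1.3]
gripper_width: 0.132
```

```bash
python3 - <<'E'
from h import *
cap('wrist','w10')
go([.438,.0998,.0755],Rt(2))
P0=np.array([-.167,.048-.019])  # tip rel hinge (x,z) closed
# tip path in tool axes (x fwd, z down) relative to closed
for th in np.arange(0,.5,.04):
    # P relative hinge
    c,s=np.cos(th),np.sin(th)
    x=P0[0]*c+P0[1]*s; z=-P0[0]*s+P0[1]*c
    print(round(th,2),'x %.4f z %.4f'%(x-P0[0],-(z-P0[1])))
E
```

```text
t 17.57 tcp [0.4368 0.122  0.0755] F [ 2.1 -5.4  0.5] w 0.136
shift [0.0004 0.0222 0.0001] rot [0.001  0.0016 0.0007]
0.0 x 0.0000 z -0.0000
0.04 x 0.0013 z -0.0067
0.08 x 0.0029 z -0.0133
0.12 x 0.0047 z -0.0198
0.16 x 0.0068 z -0.0262
0.2 x 0.0091 z -0.0326
0.24 x 0.0117 z -0.0389
0.28 x 0.0145 z -0.0450
0.32 x 0.0176 z -0.0511
0.36 x 0.0209 z -0.0570
0.4 x 0.0245 z -0.0627
0.44 x 0.0283 z -0.0684
0.48 x 0.0323 z -0.0738
```

View pics/w10.png

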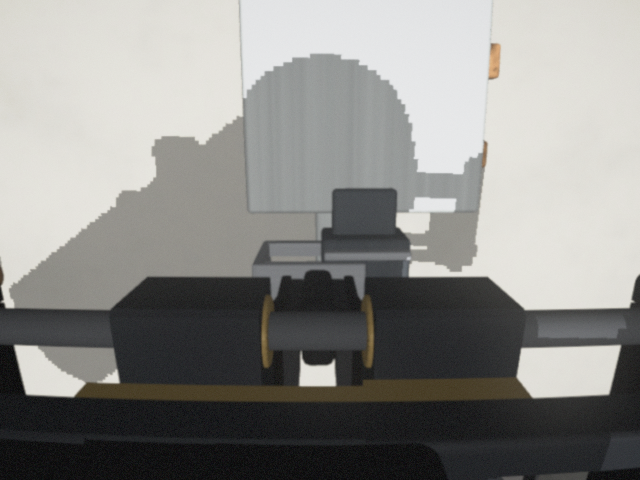

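The slide has moved about 22 mm towards +y and the force is about 5.5 N, as the spring predicts. Now I'll lift along the hinge arc, turning the tool with the cover.

Call:
jog_arm --pt "1 0.0003 0 -0.0017 0 -0.01 0" --pt "1 0.0006 0 -0.0034 0 -0.02 0" --pt "1 0.0013 0 -0.0067 0 -0.04 0" --pt "1 0.0021 0 -0.01 0 -0.06 0" --pt "1 0.0029 0 -0.0133 0 -0.08 0" --pt "1 0.0038 0 -0.0166 0 -0.1 0" --pt "1 0.0047 0 -0.0198 0 -0.12 0" --pt "1 0.0057 0 -0.023 0 -0.14 0" --pt "1 0.0068 0 -0.0262 0 -0.16 0" --pt "1 0.0068 0 -0.0262 0 -0.16 0"

```text
time_s: 18.4
tcp_pos: [0.4436, 0.1218, 0.1014]
ee_rot: [[0.986, 0.035, -0.163], [0.034, -0.999, -0.007], [-0.163, 0.002, -0.987]]
wrist_force: [1.2, -5.1, -2.8]
gripper_width: 0.135
```

```bash
python3 - <<'E'
from h import *
s=sense(); print(s['ee_rot'],np.round(s['joints'],1))
c=cap('wrist','w11');c=cap('scene','s6')
cv2.imwrite('pics/z10.png',cv2.resize(c['frame'][200:360,230:430],(750,600),interpolation=cv2.INTER_CUBIC)[:,:,::-1])
go([.4368,.122,.0755],Rt(2))
P0=np.array([-.167,.029]); R=lambda t:np.array([[np.cos(t),np.sin(t)],[-np.sin(t),np.cos(t)]])
a=.16
for th in np.arange(.18,.42,.02):
    d=R(th)@P0-R(a)@P0   # fixture x,z
    tx=np.array([np.cos(a),-np.sin(a)]); tz=np.array([-np.sin(a),-np.cos(a)])
    print('%.2f x %.4f z %.4f wy %.2f'%(th,d@tx,d@tz,-(th-a)))
E
```

```text
[[ 0.98602376  0.03488089 -0.16291243]
 [ 0.03412591 -0.99938991 -0.00743127]
 [-0.16307225  0.00176788 -0.98661255]] [ 32.3  18.5 -23.3  -5.6 -56.5  63.1]
t 18.5 tcp [0.4435 0.1218 0.1011] F [ 1.8 -5.6 -2. ] w 0.137
shift [-0.0025 -0.0005  0.0263] rot [ 0.0016  0.1625 -0.    ]
0.18 x 0.0006 z -0.0033 wy -0.02
0.20 x 0.0013 z -0.0067 wy -0.04
0.22 x 0.0020 z -0.0100 wy -0.06
0.24 x 0.0029 z -0.0133 wy -0.08
0.26 x 0.0037 z -0.0165 wy -0.10
0.28 x 0.0047 z -0.0198 wy -0.12
0.30 x 0.0057 z -0.0230 wy -0.14
0.32 x 0.0068 z -0.0262 wy -0.16
0.34 x 0.0079 z -0.0294 wy -0.18
0.36 x 0.0091 z -0.0326 wy -0.20
0.38 x 0.0104 z -0.0357 wy -0.22
0.40 x 0.0117 z -0.0389 wy -0.24
```

View pics/w11.png

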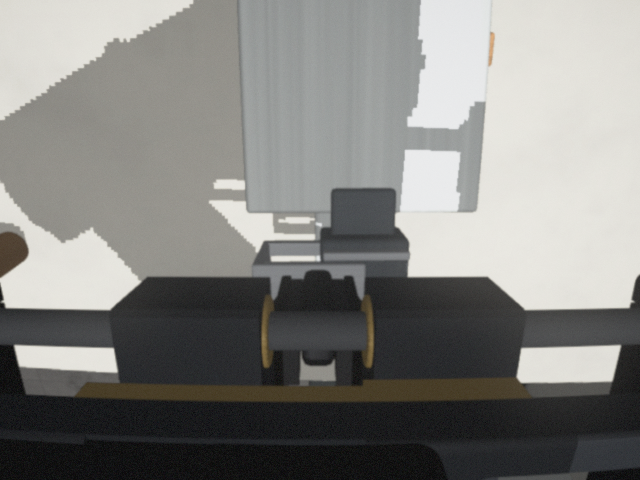

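View pics/z10.png

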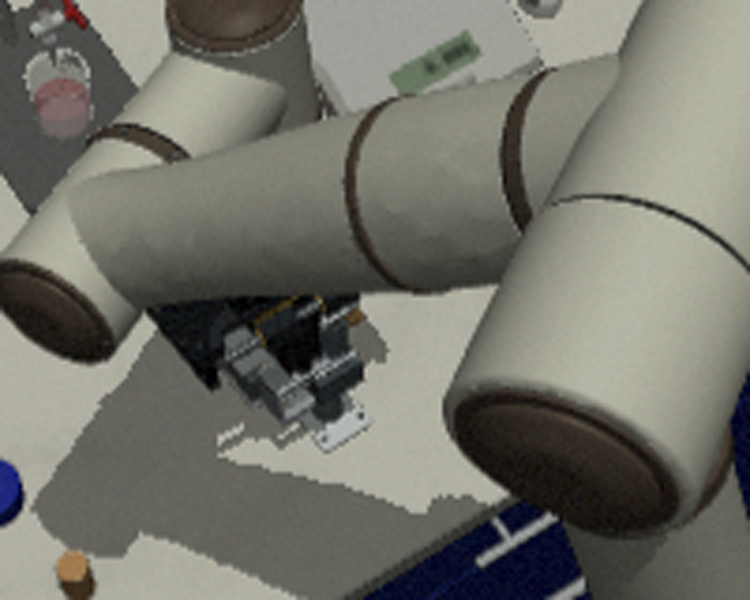

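The cover is following the tool: its image in the wrist view hasn't changed (plate edge at row 212), and the stud's base plate is now visible below it. I'll continue to about 0.40 rad.

Call:
jog_arm --pt "1 0.0006 0 -0.0033 0 -0.02 0" --pt "1 0.0013 0 -0.0067 0 -0.04 0" --pt "1 0.0024 0 -0.0116 0 -0.07 0" --pt "1 0.0037 0 -0.0165 0 -0.1 0" --pt "1 0.0052 0 -0.0214 0 -0.13 0" --pt "1 0.0068 0 -0.0262 0 -0.16 0" --pt "1 0.0085 0 -0.031 0 -0.19 0" --pt "1 0.0104 0 -0.0357 0 -0.22 0" --pt "1 0.0117 0 -0.0389 0 -0.24 0" --pt "1 0.0117 0 -0.0389 0 -0.24 0"

```text
time_s: 19.33
tcp_pos: [0.4613, 0.1222, 0.1377]
ee_rot: [[0.919, 0.035, -0.394], [0.031, -0.999, -0.016], [-0.394, 0.003, -0.919]]
wrist_force: [-1.0, -6.6, -1.0]
gripper_width: 0.133
```

Call:
jog_arm --pt "1 0 0 0 0 0 0" --pt "1 0 0 0 0 0 0" --pt "1 0 0 0 0 0 0" --pt "1 0 0 0 0 0 0" --pt "1 0 0 0 0 0 0" --pt "1 0 0 0 0 0 0" --pt "1 0 0 0 0 0 0" --pt "1 0 0 0 0 0 0" --pt "1 0 0 0 0 0 0" --pt "1 0 0 0 0 0 0"

```text
time_s: 20.17
tcp_pos: [0.4612, 0.1223, 0.1376]
ee_rot: [[0.92, 0.036, -0.391], [0.032, -0.999, -0.016], [-0.392, 0.002, -0.92]]
wrist_force: [-0.3, -6.8, -1.3]
gripper_width: 0.136
```

```bash
python3 - <<'E'
from h import *
c=cap('wrist','w12');c=cap('scene','s7');cap('top','t7')
cv2.imwrite('pics/z11.png',cv2.resize(c['frame'][200:360,230:430],(750,600),interpolation=cv2.INTER_CUBIC)[:,:,::-1])
go([.4368,.122,.0755],Rt(2))
E
```

```text
t 20.32 tcp [0.4612 0.1223 0.1376] F [ 0.5 -5.6 -2.8] w 0.131
shift [ 0.0019 -0.0007  0.0667] rot [2.200e-03 4.025e-01 2.000e-04]
```

View pics/w12.png

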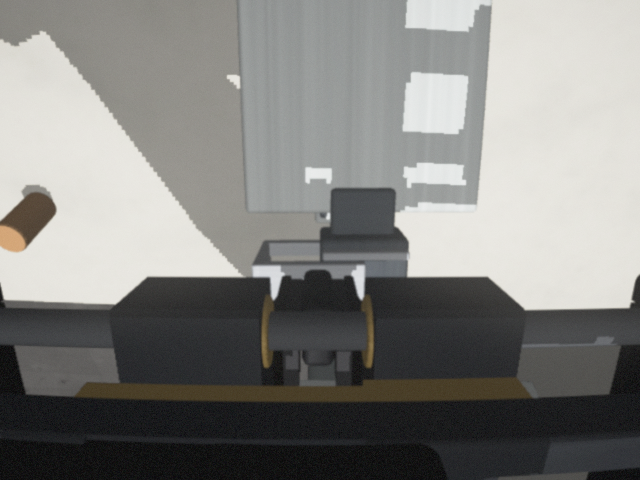

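View pics/z11.png

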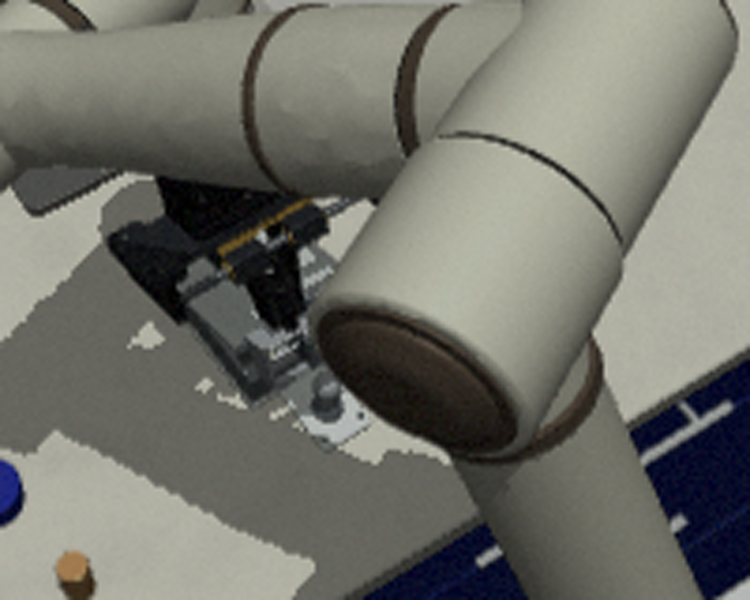

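View pics/t7.png

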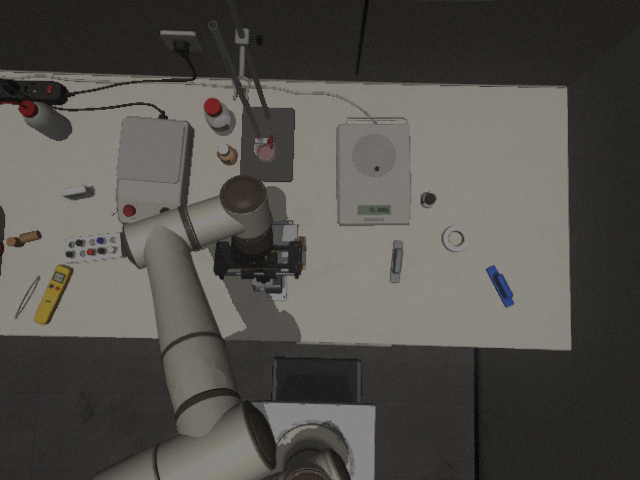

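The ball stud stands free at (328,395) in the scene crop. The coupler sits in the gripper as before, raised about 6 cm, and the bystanders and scraper haven't moved. I'm handing in.

```bash
python3 -c "
from station import *
print(finish_job())"
```

```text
the job is handed in; nothing more can be done
None
```

I did the job in the order asked and handed it in at about 20.3 s, well inside the 64 s. `finish_job` gave no verdict.

- **Chips and scraper:** I swept the three chips off the -y side of the cover with the scraper blade. The cover was empty afterwards and all three chips were on the worktop. I put the scraper back where it had stood, on its blade.
- **Latch and cover:** I pinched the tab (12 mm opening) and pulled the latch about 22 mm. The pull was about 5.5 N, as the spring should give there. I then lifted the cover along its hinge arc to about 0.40 rad, which raised the fingertips 62 mm.
- **Last checks:** The pose stayed the same through a 0.8 s hold. The ball stud was visibly free, and the cover hung only from the gripper. The bottle and the blue look-alike had not moved in the last top view. The arm hid the blue cap and cork there; both are visible in the last scene picture. Outside force on the wrist stayed under about 8 N in every reading.
- **Disagreement:** The top and wrist cameras placed the tab up to 4 mm apart. I aimed close to the wrist camera's reading, and the grasp held.

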